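# Find the full bit case by its weight

### The job

Three identical closed grey cases lean in the blue rack; one still holds its steel bit set, the other two are empty, and only their weight tells them apart. Find the full one by feeling its weight, set it down upright in the middle of the orange mat, and leave the two empty ones leaning in the rack as they were. Do not drop or topple a case, and do not push the other things on the bench about.

Things in the scene. Friction and masses are not known exactly. Their poses are not given: they have to be found in the camera images.
- rack: blue fixed rack, 300 mm wide; cases lean 38 deg from vertical, tops to the robot (-x), in 3 slots at y = -92, 0, 92 mm. Origin on the bench, z up. Slot floor middle: x 61.6, z 34 mm. A plate backs the lowest 68 mm of a case's lower face; above, both faces are free. Lip 14 mm high, 5 mm off the upper face; dividers 30 mm high, 4 mm off the sides. Draw cases out along their axis
- case_a: one of 3 identical closed grey cases, 40 mm thick (x), 80 wide (y), 125 tall (z), red latches at the narrow sides; starts leaning in the rack, +x face up. Origin: centre of its foot; z to its top. Grip across the thickness 20 to 30 mm below the top. In all, the full one weighs 0.43 to 0.55 kg, an empty one 0.12 to 0.15; any may be the full one. Contents have 2 mm of play
- case_b: one of 3 identical closed grey cases, 40 mm thick (x), 80 wide (y), 125 tall (z), red latches at the narrow sides; starts leaning in the rack, +x face up. Origin: centre of its foot; z to its top. Grip across the thickness 20 to 30 mm below the top. In all, the full one weighs 0.43 to 0.55 kg, an empty one 0.12 to 0.15; any may be the full one. Contents have 2 mm of play
- case_c: one of 3 identical closed grey cases, 40 mm thick (x), 80 wide (y), 125 tall (z), red latches at the narrow sides; starts leaning in the rack, +x face up. Origin: centre of its foot; z to its top. Grip across the thickness 20 to 30 mm below the top. In all, the full one weighs 0.43 to 0.55 kg, an empty one 0.12 to 0.15; any may be the full one. Contents have 2 mm of play
- mat: thin orange square mat, 140x140 mm, 4 mm thick, fixed flat on the bench between the robot and the rack. Origin: centre of its underside; sides along its x and y
- tape_measure: a black and yellow pocket tape measure, 63x89x62 mm, on the left of the mat, a bystander. Origin: centre of its underside
- glue: a small white glue bottle with a red cap, 36x42x106 mm, standing at the right end of the rack, a bystander. Origin: centre of its underside
- bottle: a small white bottle with a blue cap, 45x45x81 mm, standing at the left end of the rack, a bystander. Origin: centre of its underside
- screw_carton: a white and orange carton, 64x85x45 mm, to the left of the rack, a bystander. Origin: centre of its underside

How it is judged:
At the end, for the whole second after the job is handed in: The full case stands at rest on the mat, upright within 0.1 rad, its weight (over 2.8 N) on the mat, its foot within 30 mm of the mat's centre; both empty cases lean at rest in rack slots: foot within 15 mm in x, 12 mm in z of the slot floor, |y| under 110 mm, leaning 0.53 to 0.80 rad (((contact force between case_a and mat above 2.8 N and horizontal distance between case_a and mat below 0.03 m and height (world z) of case_a below 0.012 m and angle between case_a's own z axis and vertical below 0.1 rad and linear speed of each of case_a, case_b, case_c below 0.03 m/s and x of case_b in the frame of rack between 0.0466 and 0.0766 m and z of case_b in the frame of rack between 0.022 and 0.046 m and y of case_b in the frame of rack between -0.11 and 0.11 m and angle between case_b's own z axis and vertical between 0.53 and 0.8 rad and x of case_c in the frame of rack between 0.0466 and 0.0766 m and z of case_c in the frame of rack between 0.022 and 0.046 m and y of case_c in the frame of rack between -0.11 and 0.11 m and angle between case_c's own z axis and vertical between 0.53 and 0.8 rad) or (contact force between case_b and mat above 2.8 N and horizontal distance between case_b and mat below 0.03 m and height (world z) of case_b below 0.012 m and angle between case_b's own z axis and vertical below 0.1 rad and linear speed of each of case_b, case_a, case_c below 0.03 m/s and x of case_a in the frame of rack between 0.0466 and 0.0766 m and z of case_a in the frame of rack between 0.022 and 0.046 m and y of case_a in the frame of rack between -0.11 and 0.11 m and angle between case_a's own z axis and vertical between 0.53 and 0.8 rad and x of case_c in the frame of rack between 0.0466 and 0.0766 m and z of case_c in the frame of rack between 0.022 and 0.046 m and y of case_c in the frame of rack between -0.11 and 0.11 m and angle between case_c's own z axis and vertical between 0.53 and 0.8 rad) or (contact force between case_c and mat above 2.8 N and horizontal distance between case_c and mat below 0.03 m and height (world z) of case_c below 0.012 m and angle between case_c's own z axis and vertical below 0.1 rad and linear speed of each of case_c, case_a, case_b below 0.03 m/s and x of case_a in the frame of rack between 0.0466 and 0.0766 m and z of case_a in the frame of rack between 0.022 and 0.046 m and y of case_a in the frame of rack between -0.11 and 0.11 m and angle between case_a's own z axis and vertical between 0.53 and 0.8 rad and x of case_b in the frame of rack between 0.0466 and 0.0766 m and z of case_b in the frame of rack between 0.022 and 0.046 m and y of case_b in the frame of rack between -0.11 and 0.11 m and angle between case_b's own z axis and vertical between 0.53 and 0.8 rad))); the robot touches nothing.
It fails at once if a bystander (tape measure, glue, bottle or carton) was pushed more than 30 mm from its place (distance of any of tape_measure, glue, bottle, screw_carton from where it was at the start of the episode above 0.03 m).
It fails at once if a case fell over (more than 70 degrees from upright) (angle between any of case_a, case_b, case_c's own z axis and vertical above 1.22 rad).
It fails at once if a case was dropped on the mat (its foot still moving faster than 0.5 m/s within 15 mm of it) ((horizontal distance between case_a and mat below 0.1 m and height (world z) of case_a below 0.019 m and linear speed of case_a above 0.5 m/s) or (horizontal distance between case_b and mat below 0.1 m and height (world z) of case_b below 0.019 m and linear speed of case_b above 0.5 m/s) or (horizontal distance between case_c and mat below 0.1 m and height (world z) of case_c below 0.019 m and linear speed of case_c above 0.5 m/s)).
It also fails if it takes over 58 s, if anything falls off the work surface, if the arm or the gripper's body presses on something with over 40 N, if the wrist force passes 120 N, or if a joint passes its speed limit or range.

### The arm

A 6-joint arm with a two-finger parallel gripper is mounted at the origin on a cart in front of the work surface, level with it; the furniture and walls round the work are solid. World frame = base frame: x ahead of the robot, y to its left, z up, the work surface at z = 0. Lengths are in m, angles in rad, forces in N, time in s.
With the tool pointing down it reaches from about 0.35 to 0.8 m from the base axis. Payload 7.3 kg.
Tool frame: the origin (TCP) lies at the very end of the fingers, on their centre line; the grasp point (between the pads) lies 19 mm behind it; z points along the fingers, y is the line along which they close (so a half turn about z gives the same grasp; the last joint's range is limited). The gripper opens to 85 mm and grips with 20 to 120 N. Pads are 22 mm wide; open, the fingers measure 114 mm over their backs; the gripper's body (76 mm by 85 mm) begins 54 mm behind the grasp point. The pads swing forward as they close: fully open they stand 13 mm farther back than shut.
Start: joints at [1.016, 0.342, 1.524, -0, 1.275, -0.146], TCP at [0.209, 0.482, 0.231] pointing down, gripper open.
Joint ranges: [-2.53, 2.53], [-0.77, 2.02], [0.04, 2.7], [-1, 4.14], [0.28, 2.66], [-3.11, 3.11]. Speed limits (rad/s): [2.57, 2.57, 3.14, 3.14, 3.14, 3.14].

### API

Orientations are given as a rotation vector (axis times angle).
In Python, from workcell import arm, vision, workorder gives the robot as it stands.
- The arm moves only by the tool carry_out, never from a script. Its arguments are lists of equal length, an entry for each row: "travel": the shift along the world's x, y, z in m, a list of three; "turn": the turn about the world's z in rad; "jaw": the finger opening in m, from 0 to 0.0854. A call has exactly 10 rows; each row shifts and turns the commanded pose from where the row before left it; what a row does not reach is not made up. A row lasts 1/12 s, in which the tool goes at most 41.7 mm and 7.16 degrees, less where a joint would pass 70% of its speed; a pose out of reach is approached as far as the arm can. A call with a gripper value outside its range is refused whole. The fingers move at their own pace and stop on an object; "force" is the grip in N (left out, the last holds). Time passes only in rows, so rows that do not move let the fingers close, or fill a call up. It gives the time, the measured TCP pose, the force and the opening at its end, in the units of the state.
- arm.get_state(): the state, without advancing time (a new reading comes with each control period).
- vision.capture(name): name is "scene" or "top" or "wrist"; returns a dict with "frame" (480x640x3 uint8, red, green, blue), "range_z" (480x640 float32, m along the optical axis (not along the pixel's ray), 0 where there is no reading), "K" (3x3 intrinsics, pixels), "D" ([k1, k2, p1, p2, k3] as OpenCV has them; the pictures are not rectified), "rvec" (rotation vector, rad) and "tvec" (3), from world to camera coordinates, as OpenCV has them; the wrist camera has in their place "T_tool_cam" (4x4, takes a point from camera to tool coordinates, whose origin is the TCP and whose axes are the flange's). Camera axes: x right, y down, z forward; pixel columns grow to the right and rows downward; lengths in m; the calibration is good to about 2 mm. A picture is of the moment at which its call begins: read the wrist's pose just before it.
- workorder.sign_off(): hands the job in, once; it reports no verdict.
The state is a dict: "time": time; "joint_positions": joint angles; "joint_vel": joint speeds; "joint_efforts": joint torques, N m; "tcp_pos": TCP position; "ee_rot": TCP orientation; "wrist_force": force on the tool from outside, world axes, zero at the start; "moment": the same for the moment, N m; "gripper_width": opening from 0.0 (shut) to 1.0 (fully open).
Only numpy, scipy, OpenCV 4.12 (cv2) and the standard library are available. Lean on these libraries where they do the work, as an engineer would, in place of code of your own. Each camera call takes 0.05 s, during which the arm holds its last target. There are 200 camera calls.

## Working session

There is one attempt and no reset: what is moved stays moved. The work goes in short steps, Python scripts to look and compute and a tool call to move; the robot and the scene stay as the last step left them, time stands still between calls to the robot, and variables do not carry over. Pictures are saved under pics/ and viewed, on a budget of 10 in all, crops included, one or two more only if the job needs it, and the job is handed in when it is done.

Besides the shell and the picture viewer there is one more tool, called after ">>>" as name([rows], argument=value, ...), one row to a line, values as JSON. carry_out: Moves the arm, as the interface text tells. Its arguments: {"type":"object","properties":{"travel":{"type":"array","items":{"type":"array","items":{"type":"number"}}},"turn":{"type":"array","items":{"type":"number"}},"jaw":{"type":"array","items":{"type":"number"}},"force":{"type":"number"}},"required":["travel","turn","jaw"]}

```bash
ls; mkdir -p pics; cat > h.py <<'E'
import numpy as np, cv2
from workcell import arm, vision, workorder
def cap(n):
    c=vision.capture(n); return c
def cloud(c,T=None):
    h,w=c['range_z'].shape; u,v=np.meshgrid(np.arange(w),np.arange(h))
    p=cv2.undistortPoints(np.stack([u,v],-1).reshape(-1,1,2).astype(np.float64),c['K'],c['D']).reshape(h,w,2)
    z=c['range_z'][...,None].astype(float); P=np.concatenate([p*z,z],-1)
    if T is None:
        R=cv2.Rodrigues(np.array(c['rvec'],float))[0]; W=(P-np.array(c['tvec']).ravel())@R
    else: W=P@T[:3,:3].T+T[:3,3]
    W[c['range_z']<=0]=np.nan; return W
def save(c,n): cv2.imwrite('pics/'+n,c['frame'][...,::-1])
E
python3 - <<'E'
from h import *
s=arm.get_state(); print(s)
for n in('scene','top'):
    c=cap(n); save(c,n+'0.png'); np.savez('/tmp/%s0.npz'%n,W=cloud(c),f=c['frame'])
E
```

```text
pics
{'time': 0.0, 'joint_positions': array([ 1.01598426e+00,  3.42721082e-01,  1.52501125e+00,  1.08772056e-05,
        1.27538675e+00, -1.46014390e-01]), 'joint_vel': array([ 3.63894726e-04, -8.01435972e-04, -6.84774652e-05,  1.29235490e-04,
       -9.66912079e-04,  7.46088771e-04]), 'joint_efforts': array([ 4.74585104e-04, -4.33680224e+01, -2.46019131e+01,  7.35078174e-05,
        7.76877219e-03,  1.41657779e-05]), 'tcp_pos': array([0.20846468, 0.48140858, 0.23062882]), 'ee_rot': array([-6.37572295e-01, -3.07567024e+00,  2.24602072e-03]), 'wrist_force': array([ 0.34616615, -0.01459736, -0.10469975]), 'moment': array([ 0.02495559, -0.07983651, -0.00799786]), 'gripper_width': 1.0005461779717326}
```

```bash
sleep 3; python3 -c "
import cv2,numpy as np
a=cv2.imread('pics/scene0.png');b=cv2.imread('pics/top0.png');cv2.imwrite('pics/both.png',cv2.resize(np.vstack([a,b]),(448,600)) if 0 else np.hstack([cv2.resize(a,(400,300)),cv2.resize(b,(400,300))]))"
```

```text
(no output)
```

View pics/scene0.png

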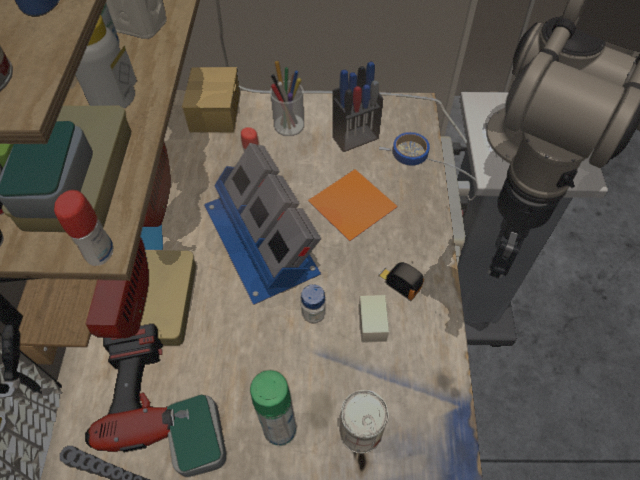

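View pics/top0.png

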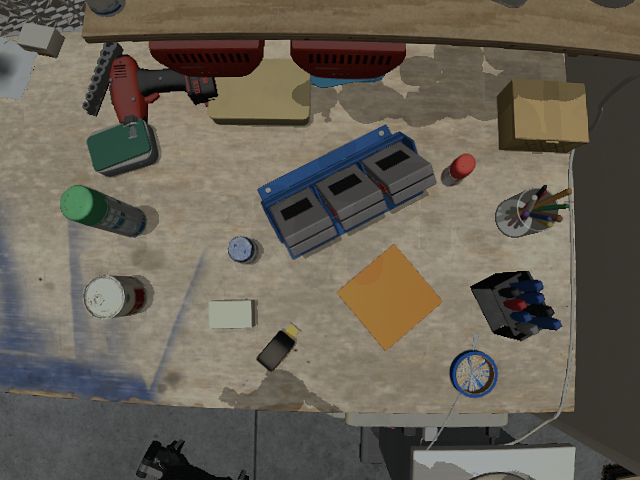

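The top view shows the blue rack with three grey cases leaning toward the robot around (345,195), yawed about 25°. The orange mat is at about (390,297), the glue at (460,168), the bottle at (242,250) and the tape at (278,347). Next I measure these.

```bash
python3 - <<'E'
from h import *
d=np.load('/tmp/top0.npz');W=d['W'];f=d['f'].astype(int)
hsv=cv2.cvtColor(d['f'],cv2.COLOR_RGB2HSV)
ok=~np.isnan(W[...,2])
m=ok&(hsv[...,0]>8)&(hsv[...,0]<20)&(hsv[...,1]>150)&(W[...,2]<.012)
m[:235]=0;m[360:]=0;m[:,:330]=0;m[:,450:]=0
p=W[m]; print('mat',np.nanmean(p,0),cv2.minAreaRect(p[:,:2].astype(np.float32)), p[:,2].mean())
# face plane pixels of the cases
reg=np.zeros(m.shape,bool);reg[120:265,250:440]=1
P=W[reg&ok]; P=P[(P[:,2]>.045)]
best=None;rng=np.random.default_rng(0)
for i in range(400):
    a=P[rng.choice(len(P),3,False)];n=np.cross(a[1]-a[0],a[2]-a[0]);n/=np.linalg.norm(n)+1e-12
    k=abs((P-a[0])@n)<.003
    if best is None or k.sum()>best.sum():best=k
Q=P[best];c=Q.mean(0);n=np.linalg.svd(Q-c,full_matrices=False)[2][2];n*=np.sign(n[2])
print('plane',n,c,len(Q),'lean',np.degrees(np.arcsin(n[2])),'yaw',np.degrees(np.arctan2(n[1],n[0])))
yaw=np.arctan2(n[1],n[0]);ex=np.array([np.cos(yaw),np.sin(yaw),0]);ey=np.array([-ex[1],ex[0],0])
print('ey range',np.percentile(Q@ey,[0,.5,1,50,99,99.5,100]),'z',np.percentile(Q[:,2],[0,1,99,100]))
h=np.histogram(Q@ey,bins=80);print([(round(b,3),int(a)) for a,b in zip(*h)])
e=Q[:,2]>np.percentile(Q[:,2],97); print('top edge x', (Q[e]@ex).mean(),Q[e,2].mean())
# blue rack base outline
b=ok&reg&(hsv[...,0]>100)&(hsv[...,0]<125)&(hsv[...,1]>120)
B=W[b]; print('blue ey',np.percentile(B@ey,[.2,1,50,99,99.8]),'ex',np.percentile(B@ex,[.2,1,50,99,99.8]),'z',np.percentile(B[:,2],[1,50,99]))
# max heights
for nm,(u,v,r) in dict(glue=(460,168,14),bottle=(242,250,14),tape=(278,347,20),carton=(232,314,22),cup=(517,212,20),box=(495,305,30)).items():
    w=W[v-r:v+r,u-r:u+r].reshape(-1,3);w=w[w[:,2]>.03];print(nm,w.mean(0).round(3),w[:,2].max().round(3))
w=W[:60].reshape(-1,3);w=w[w[:,2]>.1];print('shelf',np.nanmin(w,0),np.nanmax(w,0))
s=np.load('/tmp/scene0.npz');Ws=s['W'];hs=cv2.cvtColor(s['f'],cv2.COLOR_RGB2HSV)
m=~np.isnan(Ws[...,2])&(hs[...,0]>8)&(hs[...,0]<20)&(hs[...,1]>150);m[:160]=0;m[245:]=0;m[:,:300]=0;m[:,400:]=0
print('mat scene',cv2.minAreaRect(Ws[m][:,:2].astype(np.float32)))
E
```

```text
mat [0.43164248 0.21183707 0.00425076] ((0.43227618932724, 0.2110053449869156), (0.13939058780670166, 0.13992951810359955), 40.96171188354492) 0.004250755572871739
plane [0.68860613 0.37632263 0.61984101] [0.61274186 0.29965494 0.10191899] 5322 lean 38.30452530407413 yaw 28.656564800370656
ey range [-0.17292391 -0.16960772 -0.1619569  -0.03048423  0.09697533  0.09812271
  0.10907316] z [0.04500523 0.049261   0.14488272 0.14747663]
[(np.float64(-0.173), 29), (np.float64(-0.169), 1), (np.float64(-0.166), 21), (np.float64(-0.162), 75), (np.float64(-0.159), 75), (np.float64(-0.155), 81), (np.float64(-0.152), 74), (np.float64(-0.148), 74), (np.float64(-0.145), 68), (np.float64(-0.141), 68), (np.float64(-0.138), 76), (np.float64(-0.134), 70), (np.float64(-0.131), 68), (np.float64(-0.127), 75), (np.float64(-0.124), 70), (np.float64(-0.12), 73), (np.float64(-0.117), 76), (np.float64(-0.113), 79), (np.float64(-0.109), 71), (np.float64(-0.106), 82), (np.float64(-0.102), 69), (np.float64(-0.099), 91), (np.float64(-0.095), 72), (np.float64(-0.092), 82), (np.float64(-0.088), 95), (np.float64(-0.0
[... 1270 characters left out ...]
, (np.float64(0.095), 77), (np.float64(0.098), 11), (np.float64(0.102), 6), (np.float64(0.106), 5)]
top edge x 0.6468868142663864 0.14468623562363775
blue ey [-0.17234902 -0.17096112 -0.02107039  0.10808687  0.16050657] ex [0.6176205  0.62365995 0.73439777 0.77083531 0.7715252 ] z [0.00300454 0.00919737 0.09342189]
glue [0.655 0.104 0.089] 0.108
bottle [0.507 0.474 0.077] 0.088
tape [0.337 0.413 0.057] 0.067
carton [0.396 0.495 0.045] 0.05
cup [ 0.582 -0.001  0.083] 0.165
box [0.431 0.033 0.117] 0.176
shelf [ 0.72305779 -0.16197433  0.1000004 ] [0.96720782 0.97591575 0.43813645]
mat scene ((0.4319939613342285, 0.21072757244110107), (0.1431731879711151, 0.1395537257194519), 40.99488067626953)
```

>>> carry_out([
  [0.0336,-0.0118,0],
  [0.0336,-0.0118,0],
  [0.0336,-0.0118,0],
  [0.0336,-0.0118,0],
  [0.0336,-0.0118,0],
  [0.0336,-0.0118,0],
  [0.0336,-0.0118,0],
  [0.0336,-0.0118,0],
  [0.0336,-0.0118,0],
  [0.0336,-0.0118,0],
], turn=[-0.0662,-0.0662,-0.0662,-0.0662,-0.0662,-0.0662,-0.0662,-0.0662,-0.0662,-0.0662], jaw=[0.0854,0.0854,0.0854,0.0854,0.0854,0.0854,0.0854,0.0854,0.0854,0.0854])

```text
time: 0.93
tcp_pos: [0.546, 0.3628, 0.2308]
ee_rot: [-1.607, -2.699, 0.001]
wrist_force: [0.4, 1.2, -0.1]
gripper_width: 1.001
```

```bash
cat >> h.py <<'E'
YAW=np.radians(28.66);EX=np.array([np.cos(YAW),np.sin(YAW),0]);EY=np.array([-EX[1],EX[0],0])
def st():
    s=arm.get_state();R=cv2.Rodrigues(np.array(s['ee_rot']))[0];t=np.array(s['tcp_pos']);F=s['wrist_force']
    print('t%.2f'%s['time'],'tcp',t.round(4),'rack x,y mm',((t@EX-.647)*1e3).round(1),((t@EY+.0335)*1e3).round(1),'yawy',np.degrees(np.arctan2(R[1,1],R[0,1])).round(2),'zaxis',R[:,2].round(3),
     'Frack',np.round([F@EX,F@EY,F[2]],2),'w',round(s['gripper_width']*85.4,1)); return s,R,t
E
python3 - <<'E'
from h import *
s,R,t=st(); c=cap('wrist'); save(c,'w1.png')
T=np.eye(4);T[:3,:3]=R;T[:3,3]=t
W=cloud(c,T@np.array(c['T_tool_cam'])); X=(W@EX-.647)*1e3;Y=(W@EY+.0335)*1e3;Z=W[...,2]*1e3
# predicted upper face: (X-0.4)*.6157... residual
k=(abs(Y)<135)&(Z>70)&(Z<146)&(X>0)&(X<60)
r=(X-0.4)*.788+(Z-144.8)*.6157
k&=abs(r)<8
print('face resid',np.median(r[k]),k.sum()); 
for y0 in(-92,0,92):
    q=k&(abs(Y-y0)<45)
    if q.sum()>50: print(y0,q.sum(),np.percentile(Y[q],[1,99]),np.median(r[q]),Z[q].max())
E
```

```text
t0.93 tcp [0.546  0.3628 0.2308] rack x,y mm 6.1 90.0 yawy 28.45 zaxis [-0.001 -0.    -1.   ] Frack [ 0.89  0.83 -0.07] w 85.5
face resid -1.5031521805650403 17046
-92 3425 [-125.66064263  -51.29668595] -1.5957513770013527 142.5618033650796
0 5858 [-37.01637273  40.58106538] -1.5185121079690456 142.75986023462792
92 7763 [ 54.64628919 131.69238011] -1.4573625072613332 142.72756226527738
```

View pics/w1.png

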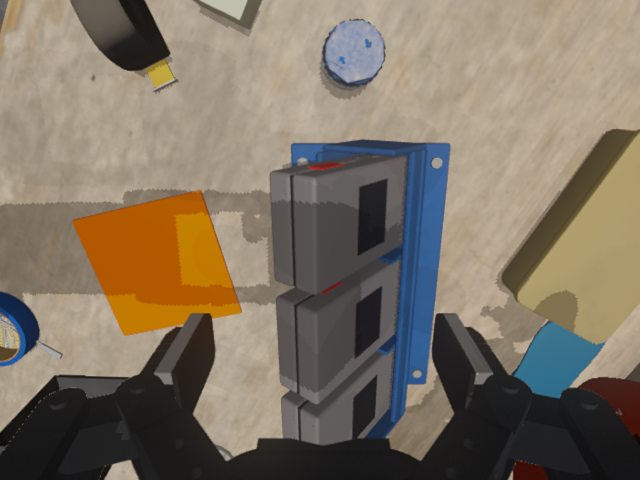

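The wrist view shows the left case at about (340,225), with the jaws lined up across its thickness and the depth agreeing to about 2 mm. I'll straddle it now.

>>> carry_out([
  [-0.001,0.002,-0.02],
  [0,0,-0.03],
  [0,0,-0.03],
  [0,0,-0.03],
  [0,0,-0.025],
  [0,0,-0.015],
  [0,0,0],
  [0,0,0],
  [0,0,0],
  [0,0,0],
], turn=[0,0,0,0,0,0,0,0,0,0], jaw=[0.0854,0.0854,0.0854,0.0854,0.0854,0.0854,0.0854,0.0854,0.0854,0.0854])

```text
time: 1.82
tcp_pos: [0.5445, 0.3663, 0.0831]
ee_rot: [1.602, 2.701, 0.004]
wrist_force: [-0.4, -0.4, -0.0]
gripper_width: 0.997
```

```bash
cat >> h.py <<'E'
def force(n=6):
    L=[]
    for i in range(n):
        F=np.array(arm.get_state()['wrist_force']);L.append([F@EX,F@EY,F[2]]);vision.capture('wrist')
    L=np.array(L);print('mean F rack',L.mean(0).round(2),'std',L.std(0).round(2))
E
python3 - <<'E'
from h import *
st();force(5)
E
```

```text
t1.82 tcp [0.5445 0.3663 0.0831] rack x,y mm 6.4 93.7 yawy 28.66 zaxis [ 0.003  0.001 -1.   ] Frack [-0.51 -0.18 -0.04] w 85.2
mean F rack [ 0.21 -0.02 -0.2 ] std [0.41 0.26 0.53]
```

>>> carry_out([
  [0.0028,0.0015,0],
  [0.0028,0.0015,0.001],
  [0.0028,0.0015,0.003],
  [0.0028,0.0015,0.003],
  [0.0028,0.0015,0.003],
  [0,0,0],
  [0,0,0],
  [0,0,0],
  [0,0,0],
  [0,0,0],
], turn=[0,0,0,0,0,0,0,0,0,0], jaw=[0.0854,0.0854,0.0854,0.0854,0.0854,0.0854,0.0854,0.0854,0.0854,0.0854])

```text
time: 2.9
tcp_pos: [0.5563, 0.3727, 0.0919]
ee_rot: [-1.601, -2.7, 0.005]
wrist_force: [-8.0, -3.3, 6.5]
gripper_width: 1.0
```

```bash
python3 - <<'E'
from h import *
st();force(8); c=cap('scene');cv2.imwrite('pics/s1.png',cv2.resize(c['frame'][110:310,190:430,::-1],None,fx=3,fy=3))
W=cloud(c);X=(W@EX-.647)*1e3;Y=(W@EY+.0335)*1e3;Z=W[...,2]*1e3
for y0 in(-92,0,92):
    k=(abs(Y-y0)<38)&(Z>60)&(Z<175)&(X>-40)&(X<65)&((X-0.4)*.788+(Z-144.8)*.6157>-5)
    r=(X-0.4)*.788+(Z-144.8)*.6157; hi=k&(Z>105);print(y0,k.sum(),np.median(r[k]),np.median(r[hi]))
E
```

```text
t2.90 tcp [0.5563 0.3727 0.0919] rack x,y mm 19.9 93.7 yawy 28.66 zaxis [-0.003 -0.002 -1.   ] Frack [-8.62  0.92  6.46] w 85.4
mean F rack [-8.65  0.18  6.4 ] std [0.4  0.42 0.34]
-92 1005 1.8192750943887503 1.8130653867219895
0 338 2.9140724112676857 3.287167072758713
92 1252 9.956963763397132 11.145543403007963
```

View pics/s1.png

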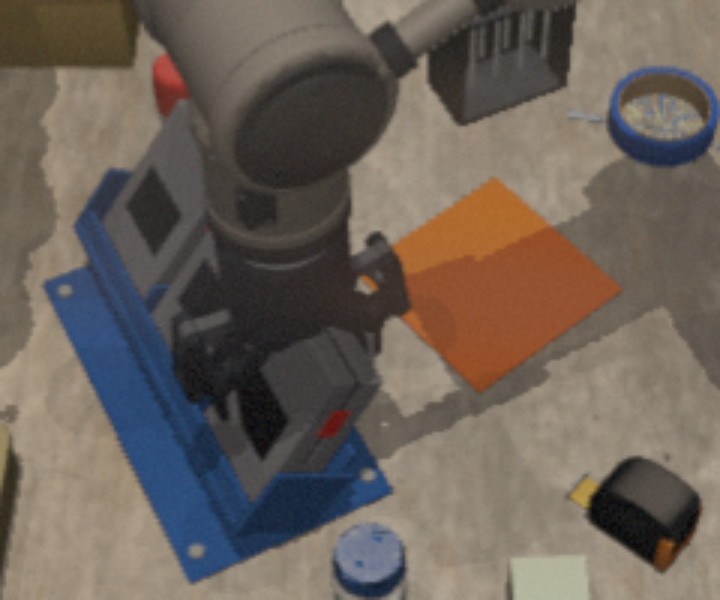

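The case is tilted about 8° (left case near (300,420) in the crop). Pad friction is loading z, so I'll raise the tool a little to relieve it and read again.

>>> carry_out([
  [0,0,0.002],
  [0,0,0.002],
  [0,0,0.002],
  [0,0,0.001],
  [0,0,0],
  [0,0,0],
  [0,0,0],
  [0,0,0],
  [0,0,0],
  [0,0,0],
], turn=[0,0,0,0,0,0,0,0,0,0], jaw=[0.0854,0.0854,0.0854,0.0854,0.0854,0.0854,0.0854,0.0854,0.0854,0.0854])

```text
time: 4.18
tcp_pos: [0.5577, 0.3732, 0.0982]
ee_rot: [1.603, 2.702, -0.0]
wrist_force: [0.3, -0.9, -0.1]
gripper_width: 1.004
```

```bash
python3 - <<'E'
from h import *
s,_,_=st();force(6); print(s['moment'])
E
```

```text
t4.18 tcp [0.5577 0.3732 0.0982] rack x,y mm 21.4 93.5 yawy 28.65 zaxis [-0. -0. -1.] Frack [-0.17 -0.96 -0.08] w 85.8
mean F rack [-0.46 -0.15 -0.65] std [0.43 0.43 0.59]
[-0.01236147  0.03736834 -0.02912552]
```

>>> carry_out([
  [-0.0028,-0.0015,-0.003],
  [-0.0028,-0.0015,-0.004],
  [-0.0028,-0.0015,-0.004],
  [-0.0028,-0.0015,-0.003],
  [-0.0022,-0.0013,-0.001],
  [0,0,0],
  [0,0,0.01],
  [0,0,0.025],
  [0,0,0.03],
  [0,0,0.03],
], turn=[0,0,0,0,0,0,0,0,0,0], jaw=[0.0854,0.0854,0.0854,0.0854,0.0854,0.0854,0.0854,0.0854,0.0854,0.0854])

```text
time: 5.32
tcp_pos: [0.5443, 0.3659, 0.1801]
ee_rot: [1.603, 2.702, 0.0]
wrist_force: [0.8, 0.4, -0.3]
gripper_width: 1.003
```

>>> carry_out([
  [0.0147,-0.0269,0],
  [0.0147,-0.0269,0],
  [0.0147,-0.0269,0],
  [0,0,-0.02],
  [0,0,-0.03],
  [0,0,-0.03],
  [0,0,-0.015],
  [0,0,0],
  [0,0,0],
  [0,0,0],
], turn=[0,0,0,0,0,0,0,0,0,0], jaw=[0.0854,0.0854,0.0854,0.0854,0.0854,0.0854,0.0854,0.0854,0.0854,0.0854])

```text
time: 6.15
tcp_pos: [0.5896, 0.2858, 0.0855]
ee_rot: [1.602, 2.7, 0.004]
wrist_force: [-0.2, -0.1, 0.8]
gripper_width: 1.002
```

```bash
python3 - <<'E'
from h import *
st();force(6); c=cap('scene')
W=cloud(c);X=(W@EX-.647)*1e3;Y=(W@EY+.0335)*1e3;Z=W[...,2]*1e3
r=(X-0.4)*.788+(Z-144.8)*.6157
for y0 in(-92,0,92):
    k=(abs(Y-y0)<38)&(Z>60)&(Z<175)&(X>-40)&(X<65)&(r>-5);print(y0,k.sum(),np.median(r[k]))
E
```

```text
t6.15 tcp [0.5896 0.2858 0.0855] rack x,y mm 7.4 1.5 yawy 28.65 zaxis [ 0.003  0.001 -1.   ] Frack [-0.24  0.07  0.78] w 85.6
mean F rack [ 0.27 -0.14 -0.  ] std [0.31 0.31 0.71]
-92 450 1.5389403174920648
0 1360 3.3370628521475005
92 1535 2.3529807622598584
```

>>> carry_out([
  [0.0028,0.0015,0],
  [0.0028,0.0015,0.002],
  [0.0028,0.0015,0.003],
  [0.0028,0.0015,0.004],
  [0.0016,0.0008,0.004],
  [0,0,0.001],
  [0,0,0],
  [0,0,0],
  [0,0,0],
  [0,0,0],
], turn=[0,0,0,0,0,0,0,0,0,0], jaw=[0.0854,0.0854,0.0854,0.0854,0.0854,0.0854,0.0854,0.0854,0.0854,0.0854])

```text
time: 7.33
tcp_pos: [0.601, 0.292, 0.097]
ee_rot: [-1.603, -2.702, 0.001]
wrist_force: [-1.6, -0.5, -0.6]
gripper_width: 1.001
```

```bash
python3 - <<'E'
from h import *
s,_,_=st();force(8); print(s['moment'])
E
```

```text
t7.33 tcp [0.601 0.292 0.097] rack x,y mm 20.4 1.5 yawy 28.65 zaxis [-0. -0. -1.] Frack [-1.64  0.3  -0.62] w 85.5
mean F rack [-1.53  0.32 -1.27] std [0.48 0.59 0.38]
[-0.01457008  0.15183629 -0.01678769]
```

M feels about 5.4 N against L's roughly 2 N, so M looks full. I'll tip it upright, then close while shifting back, and confirm by lifting.

>>> carry_out([
  [0.0039,0.0021,0.0035],
  [0.0039,0.0021,0.0035],
  [0.0039,0.0021,0.003],
  [0.0039,0.0021,0.003],
  [0.0039,0.0021,0.003],
  [0.0039,0.0021,0.0025],
  [0.0039,0.0021,0.0025],
  [0.0039,0.0021,0.002],
  [0.0039,0.0021,0.0015],
  [0.0039,0.0021,0.0015],
], turn=[0,0,0,0,0,0,0,0,0,0], jaw=[0.0854,0.0854,0.0854,0.0854,0.0854,0.0854,0.0854,0.0854,0.0854,0.0854])

```text
time: 8.57
tcp_pos: [0.6408, 0.3134, 0.1234]
ee_rot: [1.603, 2.702, 0.001]
wrist_force: [-0.7, -1.1, 0.7]
gripper_width: 0.999
```

```bash
python3 - <<'E'
from h import *
st();force(3); c=cap('scene');cv2.imwrite('pics/s2.png',cv2.resize(c['frame'][110:310,190:430,::-1],None,fx=3,fy=3))
E
```

```text
t8.57 tcp [0.6408 0.3134 0.1234] rack x,y mm 65.6 1.2 yawy 28.65 zaxis [ 0.001  0.    -1.   ] Frack [-1.08 -0.62  0.73] w 85.3
mean F rack [-1.19 -0.74  0.91] std [0.08 0.14 0.37]
```

View pics/s2.png

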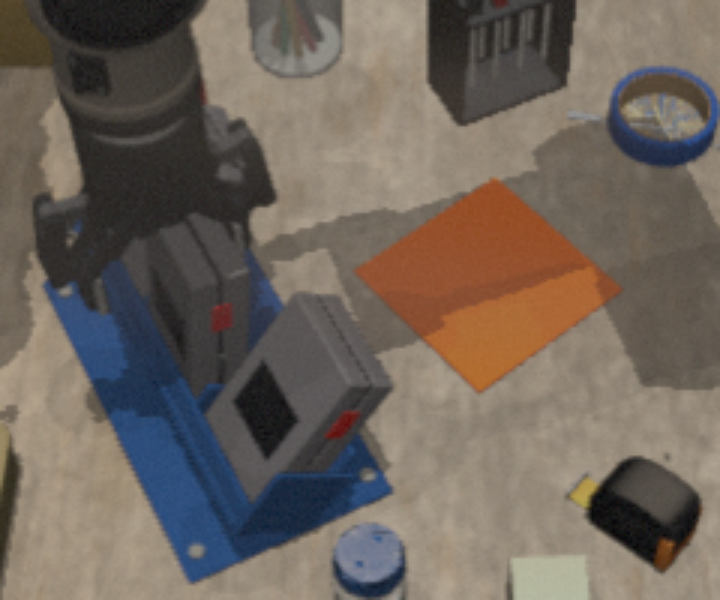

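The middle case is nearly upright between the jaws, around (195,300) in the crop, and the left one is back at its lean. Closing now.

>>> carry_out([
  [-0.0013,-0.0007,0],
  [-0.0013,-0.0007,0],
  [-0.0013,-0.0007,0],
  [-0.0013,-0.0007,0],
  [-0.0013,-0.0007,0],
  [-0.0013,-0.0007,0],
  [-0.0013,-0.0007,0],
  [-0.0013,-0.0007,0],
  [-0.0013,-0.0007,0],
  [0,0,0],
], turn=[0,0,0,0,0,0,0,0,0,0], jaw=[0.08,0.075,0.07,0.065,0.06,0.055,0.05,0.045,0.04,0.03], force=40)

```text
time: 9.6
tcp_pos: [0.6283, 0.3067, 0.1232]
ee_rot: [-1.603, -2.702, -0.0]
wrist_force: [-1.1, 0.2, 0.2]
gripper_width: 0.469
```

```bash
python3 - <<'E'
from h import *
st();force(4)
E
```

```text
t9.60 tcp [0.6283 0.3067 0.1232] rack x,y mm 51.4 1.3 yawy 28.65 zaxis [-0.  0. -1.] Frack [-0.86  0.66  0.23] w 40.1
mean F rack [-1.26 -0.12  0.42] std [0.25 0.57 0.32]
```

>>> carry_out([
  [-0.0005,-0.0003,0.004],
  [-0.001,-0.0005,0.006],
  [-0.001,-0.0005,0.008],
  [-0.002,-0.001,0.01],
  [-0.002,-0.001,0.01],
  [-0.002,-0.001,0.012],
  [-0.002,-0.001,0.012],
  [0,0,0.01],
  [0,0,0],
  [0,0,0],
], turn=[0,0,0,0,0,0,0,0,0,0], jaw=[0.03,0.03,0.03,0.03,0.03,0.03,0.03,0.03,0.03,0.03])

```text
time: 10.63
tcp_pos: [0.6184, 0.3016, 0.1965]
ee_rot: [1.602, 2.701, 0.003]
wrist_force: [-0.3, 0.3, -5.7]
gripper_width: 0.466
```

```bash
python3 - <<'E'
from h import *
st();force(5); c=cap('scene');cv2.imwrite('pics/s3.png',cv2.resize(c['frame'][90:290,170:410,::-1],None,fx=3,fy=3))
E
```

```text
t10.63 tcp [0.6184 0.3016 0.1965] rack x,y mm 40.2 1.6 yawy 28.65 zaxis [ 0.002  0.001 -1.   ] Frack [-0.12  0.45 -5.66] w 39.8
mean F rack [ 0.05  0.33 -4.8 ] std [0.36 0.5  0.52]
```

View pics/s3.png

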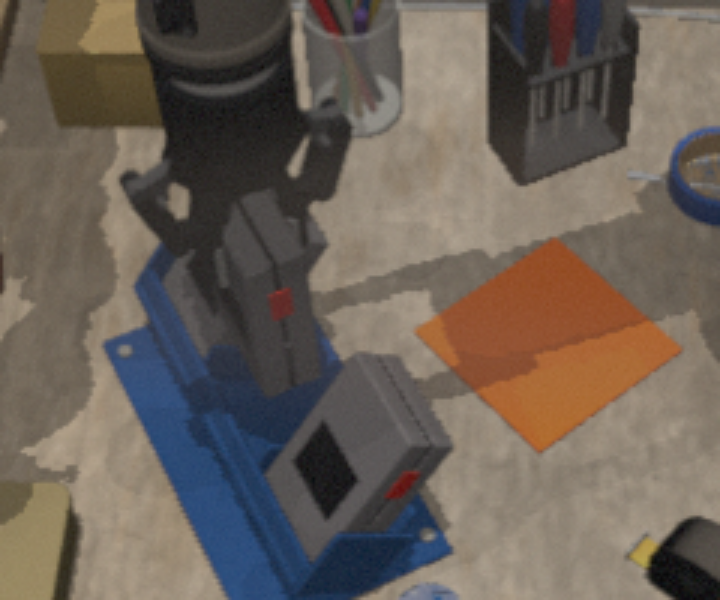

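The case weighs 4.8 N, so it is full. Moving straight out to the mat.

>>> carry_out([
  [0,0,0.015],
  [-0.01,-0.005,0.02],
  [-0.02,-0.01,0],
  [-0.026,-0.0125,0],
  [-0.028,-0.0135,0],
  [-0.028,-0.0135,0],
  [-0.028,-0.0135,0],
  [-0.024,-0.0117,-0.01],
  [-0.0154,-0.0073,-0.02],
  [-0.007,-0.0036,-0.025],
], turn=[0,0,0,0,0,0,0,0,0,0], jaw=[0.03,0.03,0.03,0.03,0.03,0.03,0.03,0.03,0.03,0.03])

```text
time: 11.77
tcp_pos: [0.4302, 0.2103, 0.1764]
ee_rot: [1.602, 2.7, 0.004]
wrist_force: [0.4, 1.1, -5.8]
gripper_width: 0.468
```

>>> carry_out([
  [0,0,-0.025],
  [0,0,-0.02],
  [0,0,-0.015],
  [0,0,-0.01],
  [0,0,0],
  [0,0,0],
  [0,0,0],
  [0,0,0],
  [0,0,0],
  [0,0,0],
], turn=[0,0,0,0,0,0,0,0,0,0], jaw=[0.03,0.03,0.03,0.03,0.03,0.03,0.03,0.03,0.03,0.03])

```text
time: 12.6
tcp_pos: [0.4319, 0.211, 0.1059]
ee_rot: [1.602, 2.701, 0.002]
wrist_force: [-0.8, -0.3, -3.7]
gripper_width: 0.463
```

```bash
python3 - <<'E'
from h import *
st();c=cap('scene');cv2.imwrite('pics/s4.png',cv2.resize(c['frame'][110:290,250:470,::-1],None,fx=3,fy=3))
E
```

```text
t12.60 tcp [0.4319 0.211  0.1059] rack x,y mm -166.9 11.5 yawy 28.65 zaxis [ 0.001  0.    -1.   ] Frack [-0.83  0.07 -3.73] w 39.5
```

View pics/s4.png

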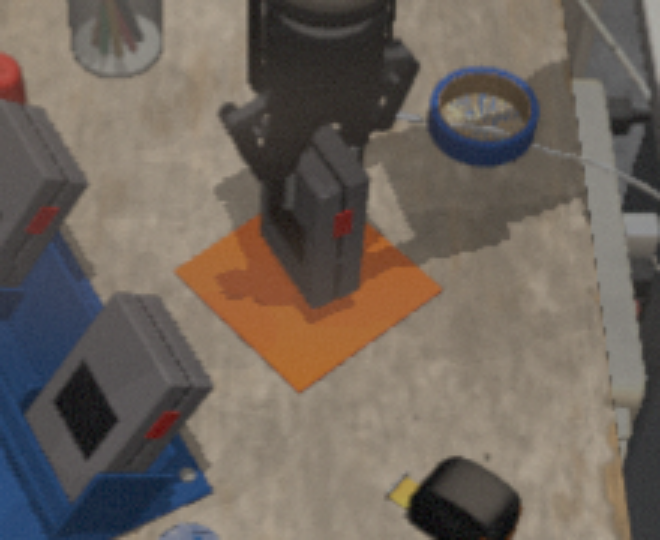

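The case hangs upright over the middle of the mat, around (315,230) in the crop, about 20 mm up. Lowering gently.

>>> carry_out([
  [0,0,-0.004],
  [0,0,-0.004],
  [0,0,-0.003],
  [0,0,-0.002],
  [0,0,-0.002],
  [0,0,-0.001],
  [0,0,-0.001],
  [0,0,0],
  [0,0,0],
  [0,0,0],
], turn=[0,0,0,0,0,0,0,0,0,0], jaw=[0.03,0.03,0.03,0.03,0.03,0.03,0.03,0.03,0.03,0.03])

```text
time: 13.48
tcp_pos: [0.4317, 0.2109, 0.0884]
ee_rot: [1.603, 2.702, 0.0]
wrist_force: [-0.6, 0.2, -3.7]
gripper_width: 0.461
```

```bash
python3 - <<'E'
from h import *
st();force(3)
E
```

```text
t13.48 tcp [0.4317 0.2109 0.0884] rack x,y mm -167.1 11.5 yawy 28.65 zaxis [ 0.  0. -1.] Frack [-0.38  0.49 -3.68] w 39.3
mean F rack [-0.15  0.71 -3.86] std [0.75 0.42 0.39]
```

>>> carry_out([
  [0,0,-0.001],
  [0,0,-0.001],
  [0,0,-0.001],
  [0,0,0],
  [0,0,0],
  [0,0,0],
  [0,0,0],
  [0,0,0],
  [0,0,0],
  [0,0,0],
], turn=[0,0,0,0,0,0,0,0,0,0], jaw=[0.03,0.03,0.03,0.03,0.03,0.03,0.03,0.03,0.03,0.03])

```text
time: 14.47
tcp_pos: [0.4316, 0.2109, 0.0863]
ee_rot: [1.602, 2.702, 0.001]
wrist_force: [-3.5, -0.7, 7.1]
gripper_width: 0.468
```

```bash
python3 - <<'E'
from h import *
st();force(3)
E
```

```text
t14.47 tcp [0.4316 0.2109 0.0863] rack x,y mm -167.1 11.6 yawy 28.65 zaxis [ 0.001  0.    -1.   ] Frack [-3.43  1.05  7.15] w 39.9
mean F rack [-3.39  0.58  6.88] std [0.11 0.41 0.21]
```

The case is on the mat. I'll ease off, open and go up.

>>> carry_out([
  [0,0,0.0005],
  [0,0,0],
  [0,0,0],
  [0,0,0],
  [0,0,0],
  [0,0,0],
  [0,0,0],
  [0,0,0],
  [0,0,0],
  [0,0,0],
], turn=[0,0,0,0,0,0,0,0,0,0], jaw=[0.038,0.04,0.042,0.045,0.05,0.055,0.06,0.07,0.08,0.0854])

```text
time: 15.45
tcp_pos: [0.4316, 0.2109, 0.0858]
ee_rot: [1.603, 2.702, 0.0]
wrist_force: [-0.2, 0.0, -0.2]
gripper_width: 1.0
```

>>> carry_out([
  [0,0,0.005],
  [0,0,0.015],
  [0,0,0.03],
  [0,0,0.03],
  [0,0,0.03],
  [0,0,0.03],
  [-0.02,0.02,0.02],
  [-0.03,0.03,0],
  [-0.03,0.03,0],
  [-0.03,0.03,0],
], turn=[0,0,0,0,0,0,0,0,0,0], jaw=[0.0854,0.0854,0.0854,0.0854,0.0854,0.0854,0.0854,0.0854,0.0854,0.0854])

```text
time: 16.28
tcp_pos: [0.3221, 0.32, 0.2467]
ee_rot: [1.605, 2.7, 0.002]
wrist_force: [1.3, 0.9, -0.0]
gripper_width: 0.999
```

```bash
python3 - <<'E'
from h import *
st();c=cap('top');save(c,'t5.png');W=cloud(c)
X=(W@EX-.647)*1e3;Y=(W@EY+.0335)*1e3;Z=W[...,2]*1e3;r=(X-0.4)*.788+(Z-144.8)*.6157
for y0 in(-92,0,92):
    k=(abs(Y-y0)<38)&(Z>60)&(Z<175)&(X>-40)&(X<65)&(r>-5);print(y0,k.sum(),np.median(r[k]) if k.any() else '', (np.median(r[k&(Z>110)]),np.median(r[k&(Z<90)])) if k.any() else '')
k=(abs(W[...,0]-.432)<.08)&(abs(W[...,1]-.211)<.08)&(Z>100)&(Z<150)
print('case top',cv2.minAreaRect(W[k][:,:2].astype(np.float32)),np.median(Z[k]),np.percentile(Z[k],[5,95]))
for nm,(u,v,q) in dict(glue=(460,168,14),bottle=(242,250,14),tape=(278,347,20),carton=(232,314,22)).items():
    w=W[v-q:v+q,u-q:u+q].reshape(-1,3);w=w[w[:,2]>.03];print(nm,w.mean(0).round(3))
E
```

```text
t16.28 tcp [0.3221 0.32   0.2467] rack x,y mm -210.9 159.8 yawy 28.56 zaxis [ 0.001  0.001 -1.   ] Frack [ 1.51  0.16 -0.  ] w 85.3
-92 1460 0.7106905972805837 (np.float64(0.5515197515697796), np.float64(0.910922476880458))
0 0  
92 1571 0.38469768985553543 (np.float64(0.14889557155311461), np.float64(0.6235003777032091))
case top ((0.431934118270874, 0.2113204002380371), (0.04002978280186653, 0.08150248229503632), 28.1876163482666) 128.9207354314404 [120.37321233 131.14571863]
glue [0.655 0.104 0.089]
bottle [0.507 0.474 0.077]
tape [0.337 0.413 0.057]
carton [0.396 0.495 0.045]
```

View pics/t5.png

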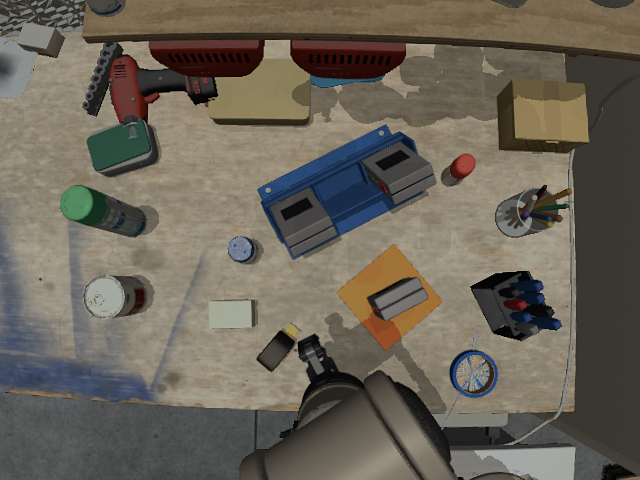

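The final top view shows the case standing on the mat at about (398,298), with its centre on the mat centre and its top at 129 mm. The other two are in their slots at (300,220) and (398,170), and the bystanders have not moved. I'll settle and hand in.

>>> carry_out([
  [0,0,0],
  [0,0,0],
  [0,0,0],
  [0,0,0],
  [0,0,0],
  [0,0,0],
  [0,0,0],
  [0,0,0],
  [0,0,0],
  [0,0,0],
], turn=[0,0,0,0,0,0,0,0,0,0], jaw=[0.0854,0.0854,0.0854,0.0854,0.0854,0.0854,0.0854,0.0854,0.0854,0.0854])

```text
time: 17.17
tcp_pos: [0.3233, 0.3192, 0.2458]
ee_rot: [1.603, 2.702, 0.0]
wrist_force: [-0.3, 0.2, -0.6]
gripper_width: 1.0
```

```bash
python3 -c "
from h import *
st();print(workorder.sign_off())"
```

```text
t17.17 tcp [0.3233 0.3192 0.2458] rack x,y mm -210.3 158.5 yawy 28.63 zaxis [ 0.  0. -1.] Frack [-0.19  0.35 -0.56] w 85.4
the job is handed in; nothing more can be done
None
```

The full case was the one in the middle slot. It now stands upright on the orange mat, and the job was handed in at about 17 s of the 58 s allowed.

- **Finding it:** I tipped the left case slightly with one finger and felt about 2 N, which was noisy and ambiguous on its own. The middle case felt about 5.4 N the same way. I then stood it upright in its slot, gripped it and lifted it, and it weighed 4.8 N, within the range for the full one. I never weighed the right-hand case.
- **Placing it:** The last top view puts the case within about 1 mm of the mat's measured centre. Its top is at 129 mm, as expected for a 125 mm case on a 4 mm mat.
- **Everything else:** Both remaining cases still lean in their slots, with their upper faces within 1 mm of where they should be. The four bystander objects measure the same positions as at the start.

Lowering onto the mat pressed briefly with about 7 N before I released the case. No check failed.

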